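# Open the child-locked scissors drawer

## Robot

A 6-joint arm with a two-finger parallel gripper is mounted at the origin on a cart in front of the work surface, level with it; the furniture and walls round the work are solid. World frame = base frame: x ahead of the robot, y to its left, z up, the work surface at z = 0. Lengths are in mm, angles in rad, forces in N, time in s.
With the tool pointing down it reaches from about 350 to 975 mm from the base axis. Payload 7.1 kg.
Tool frame: the origin (TCP) lies at the very end of the fingers, on their centre line; the grasp point (between the pads) lies 19 mm behind it; y points along the fingers, x is the direction in which the jaws open and shut, and the axes are right-handed (so a half turn about y gives the same grasp; the last joint's range is limited). The gripper opens to 88 mm and grips with 3 to 60 N. Pads are 20 mm wide; open, the fingers measure 115 mm over their backs; the gripper's body (75 mm by 178 mm) begins 61 mm behind the grasp point.
Start: joints at [-1.348, 0.423, 1.63, -0, 1.089, -0.019], TCP at [149.676, -606.796, 222.675] pointing down, gripper open.
Joint ranges: [-3, 3], [-0.9, 2.11], [0.09, 2.58], [-1.31, 4.45], [0.11, 2.69], [-2.54, 2.54]. Speed limits (rad/s): [2.39, 2.39, 3.01, 3.14, 3.14, 3.14].

## Interface

Orientations are given as a rotation vector (axis times angle).
In Python, from workcell import ctrl gives the robot as it stands. The module is installed in compiled form; this text tells all that it offers.
- The arm moves only by the tool carry_out, never from a script. Its arguments are lists of equal length, an entry for each row: "delta_pos": the shift along the tool's x, y, z in cm, a list of three; "rotation": the turn, a rotation vector about the tool's x, y, z in rad, a list of three. In form: {"delta_pos": [[dx, dy, dz], ...], "rotation": [[wx, wy, wz], ...]}. A call has 1 to 12 rows; each row is the pose to reach, as a shift and turn from the pose commanded when the call began, along the tool's axes at that moment; what a row does not reach only later rows make up. A row lasts 1/12 s, in which the tool goes at most 41.7 mm and 7.16 degrees, less where a joint would pass 70% of its speed; a pose out of reach is approached as far as the arm can. A call with a gripper value outside its range is refused whole. "hand" is the closure in counts, from 0 (fully open) to 255 (shut), set as the call begins (left out, the last holds). The fingers move at their own pace and stop on an object; the grip force is fixed at half the most. Time passes only in rows, so rows that repeat a pose let the fingers close. It gives the time, the measured TCP pose, the force and the opening at its end, in the units of the state.
- ctrl.get_obs(): the state, without advancing time (a new reading comes with each control period).
- ctrl.get_image(name): name is "side" or "top" or "wrist"; returns the picture (480x640x3 uint8, red, green, blue); there is no depth.
- ctrl.camera_info(name): a dict with "fov_y" (degrees; the focal length in pixels is half the picture's height over the tangent of half this angle, whatever the lens; pixels are square), "cx", "cy" (the principal point, pixels), "R" (3x3) and "t" (3): a world point X has camera coordinates R X + t; the wrist camera has in their place "T_tool_cam" (4x4, takes a point from camera to tool coordinates, whose origin is the TCP and whose axes are the tool frame's). Camera axes: x right, y down, z forward; pixel columns grow to the right and rows downward; lengths in mm; the calibration is good to about 2 mm. A picture is of the moment at which its call begins: read the wrist's pose just before it. camera_info takes no time and is no camera call.
- ctrl.close_job(): hands the job in, once; it reports no verdict.
The state is a dict: "t": time; "qpos": joint angles; "qvel": joint speeds; "joint_torque": joint torques, N m; "ee_pos": TCP position; "orientation": TCP orientation; "ft_force": force on the tool from outside, world axes, zero at the start; "moment": the same for the moment, N m; "width": finger opening in mm.
Only numpy, scipy, OpenCV 4.12 (cv2) and the standard library are available. Lean on these libraries where they do the work, as an engineer would, in place of code of your own. Each camera call takes 0.05 s, during which the arm holds its last target.

## Task

Slide the orange child-lock tab fully aside along its channel and leave it there, then press the green button it was covering all the way down so that the drawer springs out part of the way. Then pull the drawer open as far as it goes, for example by hooking a finger behind its front panel, and let go, with the scissors still lying in it. Do not disturb the things standing around.

Things in the scene. Friction and masses are not known exactly. Their poses are not given: they have to be found in the camera images.
- drawer_unit: White drawer unit fixed on the worktop, 180 deep (x) x 250 wide (y) x 100 mm high; brown drawer front 12 mm proud on its -x side. Origin: centre of underside; x from drawer front to back, z up. On top a grey open channel along y, outer x -36..36, y -98..98 mm, rim at z 122 mm, open x -24..24 mm between its lips.
- lock_tab (a joint): Travel of the orange tab along the unit's +y, m: 0 = fully over the button, 0.08 = fully aside (stop); starts at 0 to 0.010. About 1.5 N slides it; it stays where left. Its plate is 54 (x) x 74 (y) x 5 mm, top at z 117 mm of the unit, with a push rib in its middle. It covers part of the button until about 0.065 and cannot be pressed down.
- tab_rib (a point): Centre of the top of the orange tab's push rib; the rib is 38 mm along the unit's x, 12 mm along y, and stands 26 mm above the tab's plate. Push it towards the unit's +y.
- release_button (a joint): Travel of the green button downward, m: 0 = up, 0.008 = fully down. It springs back; about 2 N to start and 5 N fully down. Beyond about 0.005 it frees the drawer.
- button_top (a point): Centre of the top face of the green button, 44 (x) x 54 mm (y), at z = 110 mm of the unit when up, that is 12 mm below the channel's rim; 80 mm towards the unit's -y from where the tab's rib stands when the tab is fully aside.
- drawer (a joint): Travel of the drawer out along the unit's -x, m: 0 = shut, 0.10 = fully open (stop). Latched while shut; when the button is pressed a spring drives it to about 0.057; from there it slides with about 0.7 N of friction plus drag (about 1.4 N at 0.1 m/s) and stays where it is left.
- drawer_edge (a point): Middle of the upper rear edge of the drawer's front panel, 98 mm above the worktop. Panel 12 mm thick (towards the unit's -x from here), 246 wide, 90 high. Behind it (+x) a gap, as deep as the drawer is out, to the unit's front; the drawer is open on top, with blue scissors loose at its bottom, nothing in it above 50 mm over the worktop.
- white_cup: White ceramic cup with handle, 90 x 131 x 106 mm, loose bystander; origin at its underside.
- pepper_mill: Brown wooden pepper mill, 58 mm wide, 150 mm high, loose bystander; origin at its underside.
- egg_timer: Red and white egg timer, 66 mm wide, 60 mm high, loose bystander; origin at its underside.
- scissors: Scissors with blue handles, 87 x 199 x 9 mm, lying loose and flat in the drawer; they ride out with it and are to stay in it. Origin at the centre of their underside.

How it is judged:
By the outcome, as a careful person would: the job done as asked, in the order asked, and still so for the second after the job is handed in, with the robot touching nothing.
It also fails if it takes over 42 s, if anything falls off the work surface, if the arm or the gripper's body presses on something with over 40 N, if the wrist force passes 120 N, or if a joint passes its speed limit or range.

## Working session

There is one attempt and no reset: what is moved stays moved. The work goes in short steps, Python scripts to look and compute and a tool call to move; the robot and the scene stay as the last step left them, time stands still between calls to the robot, and variables do not carry over. Pictures are saved under pics/ and viewed, and the job is handed in when it is done.

Besides the shell and the picture viewer there is one more tool, called after "Request:" by a JSON object that holds its "op" and its "data", one argument or row to a line. carry_out: Moves the arm, as the interface text tells. Its arguments: {"type":"object","properties":{"delta_pos":{"type":"array","items":{"type":"array","items":{"type":"number"}}},"rotation":{"type":"array","items":{"type":"array","items":{"type":"number"}}},"hand":{"type":"number"}},"required":["delta_pos","rotation"]}

```bash
mkdir -p pics; python3 - <<'E'
from workcell import ctrl
import cv2,json
print(ctrl.get_obs())
for n in("side","top","wrist"):
    im=ctrl.get_image(n); cv2.imwrite(f"pics/{n}0.png",im[:,:,::-1]); print(n,ctrl.camera_info(n))
E
```

```text
{'t': 0.0, 'qpos': array([-1.34797633e+00,  4.23867455e-01,  1.63068480e+00,  1.99148513e-06,
        1.08860193e+00, -1.89965395e-02]), 'qvel': array([ 3.19551343e-05,  1.81332053e-03,  1.74122830e-03, -3.57342943e-04,
       -2.29995538e-03,  9.64213777e-04]), 'joint_torque': array([-2.65466202e-03, -5.44630086e+01, -2.73673278e+01,  6.42754231e-02,
        2.25981785e-02, -1.37319230e-04]), 'ee_pos': array([ 149.57063963, -606.26282402,  221.88712833]), 'orientation': array([-1.31291199,  1.03009182, -1.02807312]), 'ft_force': array([-0.23408838,  0.63238093, -0.1022115 ]), 'moment': array([-0.03660925, -0.0287884 , -0.03364236]), 'width': 87.70196770561738}
side {'fov_y': 56.51443358013799, 'cx': 325.9166984715875, 'cy': 238.12981956955898, 'R': array([[-0.90376047,  0.42803249, -0.00228205],
       [ 0.21391288,  0.44703125, -0.86856453],
       [-0.37075368, -0.78546244, -0.49557084]]), 't': array([ 456.60831746,  -14.09820368, 1327.68605565])}
top {'fov_y': 57.54303970908902, 'cx': 314.70516689438136, 'cy': 233.91744530038488, 'R': array([[-5.41306262e-03, -9.99983413e-01, -1.96807679e-03],
       [-9.73315209e-01,  5.72018969e-03, -2.29400922e-01],
       [ 2.29408374e-01,  6.73797513e-04, -9.73330028e-01]]), 't': array([ 14.32396922, 536.31387348, 970.53403541])}
wrist {'fov_y': 67.04865484440191, 'cx': 321.7171419432665, 'cy': 237.21069975270154, 'T_tool_cam': array([[ 9.99999322e-01, -1.16179335e-03,  7.34063638e-05,
        -2.27252370e-01],
       [-4.11519948e-04, -2.93815866e-01,  9.55861950e-01,
        -1.62138781e+02],
       [-1.08894610e-03, -9.55861333e-01, -2.93816145e-01,
         8.10858388e+01],
       [ 0.00000000e+00,  0.00000000e+00,  0.00000000e+00,
         1.00000000e+00]])}
```

View pics/side0.png

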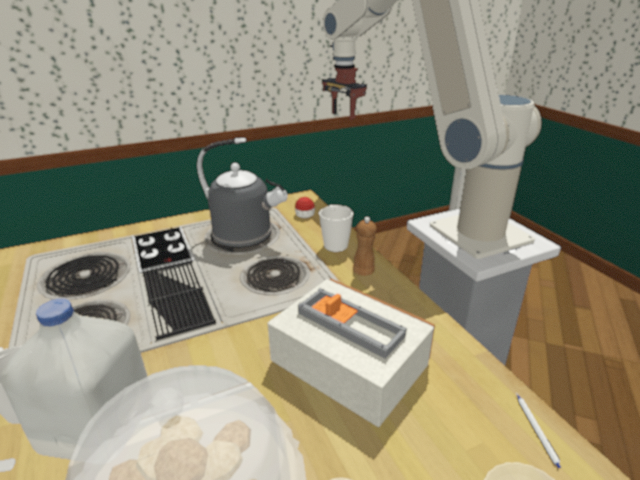

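View pics/top0.png

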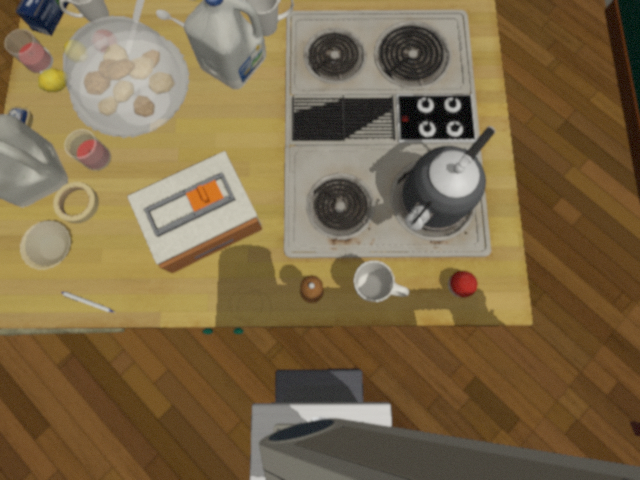

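View pics/wrist0.png

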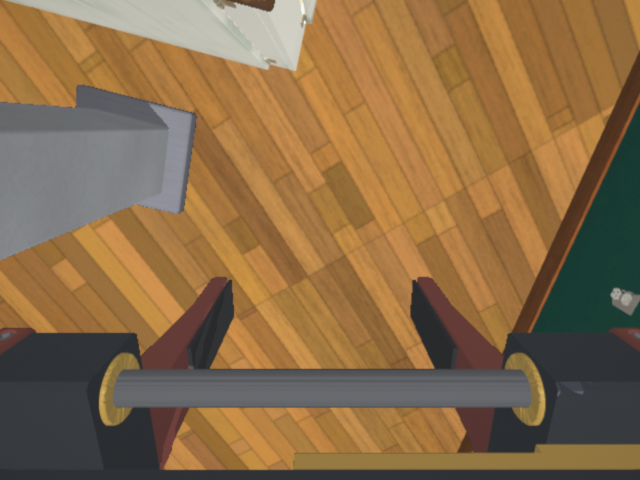

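```bash
python3 - <<'E'
import cv2
a=cv2.imread("pics/top0.png")[140:280,115:275]; cv2.imwrite("pics/topc.png",cv2.resize(a,None,fx=5,fy=4.2857 and 5,interpolation=cv2.INTER_CUBIC)[:600+100][:700] if 0 else cv2.resize(a[:120+20],None,fx=4,fy=4,interpolation=cv2.INTER_CUBIC))
a=cv2.imread("pics/side0.png")[275:425,260:440]; cv2.imwrite("pics/sidec.png",cv2.resize(a,None,fx=4,fy=4,interpolation=cv2.INTER_CUBIC))
E
```

```text
(no output)
```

View pics/topc.png

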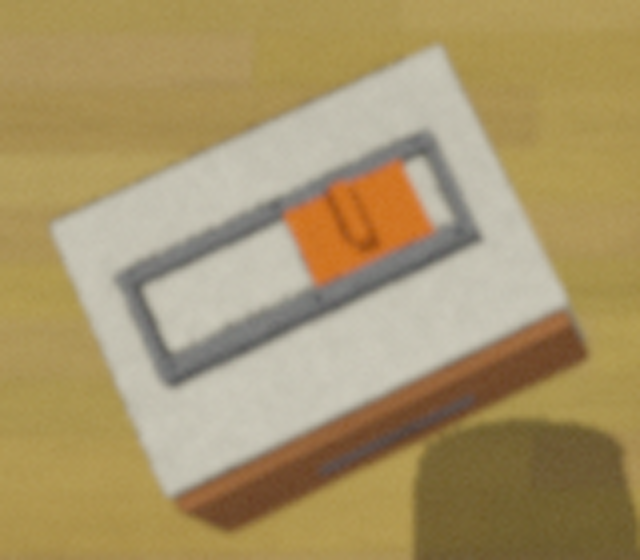

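View pics/sidec.png

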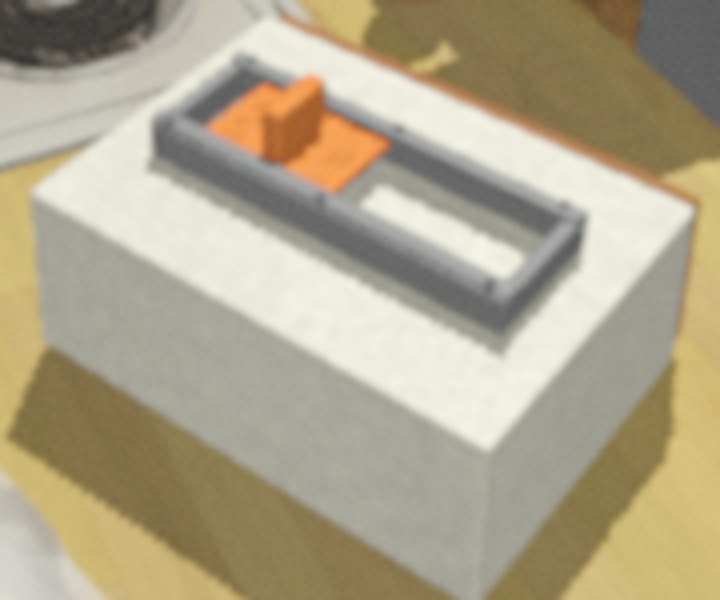

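```bash
cat > h.py <<'E'
import numpy as np
from scipy.optimize import least_squares
from scipy.spatial.transform import Rotation as Ro
from workcell import ctrl
def K(n):
    c=ctrl.camera_info(n); f=240/np.tan(np.radians(c['fov_y'])/2); return f,c['cx'],c['cy'],np.array(c['R']),np.array(c['t'])
def proj(n,X):
    f,cx,cy,R,t=K(n); p=R@np.asarray(X,float)+t; return np.array([f*p[0]/p[2]+cx,f*p[1]/p[2]+cy])
def tri(obs,x0=(500,200,100)):
    r=least_squares(lambda X:np.concatenate([proj(n,X)-np.array(u) for n,u in obs]),x0); return r.x,r.fun
def onplane(n,u,z):
    f,cx,cy,R,t=K(n); d=R.T@np.array([(u[0]-cx)/f,(u[1]-cy)/f,1]); C=-R.T@t; return C+d*(z-C[2])/d[2]
def U2W(P,p): # P=(x,y,yaw)
    c,s=np.cos(P[2]),np.sin(P[2]); return np.array([P[0]+c*p[0]-s*p[1],P[1]+s*p[0]+c*p[1],p[2]])
E
python3 - <<'E'
from h import *
T=lambda u:(u[0]/4+115,u[1]/4+140); S=lambda u:(u[0]/4+260,u[1]/4+275)
o={'bl':((90,125),(50,228),(488,450)),'br':((90,-125),(438,43),(35,192)),'fr':((-90,-125),(567,308),None),'fl':((-90,125),(172,495),(695,205))}
for k,(p,t,s) in o.items():
    if s: print(k,tri([('top',T(t)),('side',S(s))]))
    print(k,onplane('top',T(t),100), s and onplane('side',S(s),100))
rt=[(k,p,t,s) for k,(p,t,s) in o.items()]
def res(P):
    r=[]
    for k,p,t,s in rt:
        X=U2W(P,(*p,100)); r.append(proj('top',X)-T(t))
        if s and k!='fl': r.append(proj('side',X)-S(s))
    return np.concatenate(r)
r=least_squares(res,(600,200,.4)); print(r.x,r.fun.round(1)); P=r.x
# channel corners outer at rim
for p,t in (((36,98),(120,275)),((36,-98),(430,133)),((-36,-98),(478,240)),((-36,98),(172,383))):
    print('ch',(proj('top',U2W(P,(*p,122)))-[115,140])*4,t)
for p,s in (((36,98),(505,298)),((36,-98),(160,122)),((-36,-98),(243,60)),((-36,98),(582,212))):
    print('chs',(proj('side',U2W(P,(*p,122)))-[260,275])*4,s)
# rib: top centre
for y in (-40,-35,-30):
    X=U2W(P,(0,y,143)); print(y,X,(proj('top',X)-[115,140])*4,(proj('side',X)-[260,275])*4)
    for dy in(-37,37):
        print('  pl',[(proj('top',U2W(P,(x,y+dy,117)))-[115,140])*4 for x in(-24,24)])
E
```

```text
bl (array([619.35461865, 446.84811779,  97.07852698]), array([ 0.06415904, -0.08810122,  0.07322864,  0.00683587]))
bl [618.17792257 445.66431292 100.        ] [620.98410764 448.94991372 100.        ]
br (array([730.95818138, 226.17064279,  98.93500669]), array([-0.38812576,  0.73341233, -0.6234612 , -0.17181526]))
br [732.3573205 225.0877352 100.       ] [730.41581488 228.3478392  100.        ]
fr [568.20829631 144.136185   100.        ] None
fl (array([459.59659293, 364.71121664,  97.8718655 ]), array([-0.60470579,  0.73986627, -0.79105075, -0.01985864]))
fl [460.91346647 362.70785483 100.        ] [460.0597794  367.27565741 100.        ]
[5.95070412e+02 2.95465117e+02 4.66876994e-01] [-0.8 -0.4  0.5 -1.   0.3  0.3 -1.4 -1.1  0.4 -1.2 -1.8  1.1]
ch [110.29384526 274.69546051] (120, 275)
ch [427.4139403 125.7447808] (430, 133)
ch [479.65340251 232.07312424] (478, 240)
ch [158.79174005 385.49275085] (172, 383)
chs [506.34227025 296.00300003] (505, 298)
chs [148.21493322 114.93925622] (160, 122)
chs [243.21765283  43.85482366] (243, 60)
chs [591.55876171 204.1095348 ] (582, 212)
-40 [613.07440016 259.74598523 143.        ] [351.00100832 210.72689946] [292.63680783  88.26438997]
  pl [array([438.93386442, 232.91558048]), array([404.51469753, 162.03931319])]
  pl [array([319.64757107, 289.8090681 ]), array([286.14291406, 217.83258189])]
-35 [610.82390162 264.21087675 143.        ] [342.75284687 214.62697684] [301.29437198  92.317712  ]
  pl [array([430.93130822, 236.73239228]), array([396.57293597, 165.7825772 ])]
  pl [array([311.52154487, 293.6847688 ]), array([278.07983373, 221.63302819])]
-30 [608.57340308 268.67576827 143.        ] [334.49596665 218.53117683] [310.00836069  96.39745104]
  pl [array([422.92049838, 240.55314064]), array([388.62306372, 169.52966409])]
  pl [array([303.38707325, 297.56449754]), array([270.00845612, 225.43738533])]
```

```bash
cat >> h.py <<'E'
P=np.array([595.07,295.47,0.467])
def tgt(yaw): # tool y down; tool z radial dir chosen below
    z=np.array([np.cos(yaw),np.sin(yaw),0]); y=np.array([0,0,-1.]); x=np.cross(y,z); return Ro.from_matrix(np.stack([x,y,z],1))
def plan(c_pos,c_R,p,R):
    d=c_R.inv().apply(np.array(p)-c_pos)/10; w=(c_R.inv()*R).as_rotvec(); return d.round(2),w.round(4)
E
python3 - <<'E'
from h import *
o=ctrl.get_obs(); R=Ro.from_rotvec(o['orientation']); print(R.as_matrix().round(3))
for n,u in(('mill',(312,292)),('cup',(375,285)),('kettle',(440,215))): print(n,onplane('top',u,60))
yz=np.arctan2(R.as_matrix()[1,2],R.as_matrix()[0,2]); print(yz, o['qpos'])
p=U2W(P,(0,-80,0));p[2]=240
print(p, plan(np.array([149.676,-606.796,222.675]),R,p,tgt(P[2])), plan(np.array([149.676,-606.796,222.675]),R,p,tgt(P[2]+np.pi)))
p=np.array([430,-200,260.]);print(plan(np.array([149.676,-606.796,222.675]),R,p,tgt(-.4)))
E
```

```text
[[ 0.239 -0.     0.971]
 [-0.971  0.001  0.239]
 [-0.001 -1.     0.   ]]
mill [399.91901275  18.25476639  60.        ]
cup [ 415.17557829 -127.00117498   60.        ]
kettle [ 581.66671768 -288.62427059   60.        ]
0.24184529204504837 [-1.34800601e+00  4.23717516e-01  1.63050241e+00 -1.30765141e-05
  1.08860549e+00 -1.90489105e-02]
[631.08676372 224.03616536 240.        ] (array([-69.14,  -1.65,  66.64]), array([-2.000e-04, -2.252e-01, -1.200e-03])) (array([-69.14,  -1.65,  66.64]), array([ 1.8000e-03,  2.9164e+00, -2.0000e-04]))
(array([-32.79,  -3.69,  36.96]), array([ 4.000e-04,  6.418e-01, -1.200e-03]))
```

```bash
python3 - <<'E'
from h import *
R=Ro.from_rotvec(ctrl.get_obs()['orientation']); p=U2W(P,(-50,-60,0));p[2]=240
print(p, plan(np.array([149.676,-606.796,222.675]),R,p,tgt(P[2])))
E
```

```text
[577.43642614 219.3841467  240.        ] (array([-69.97,  -1.65,  61.32]), array([-2.000e-04, -2.252e-01, -1.200e-03]))
```

Request:
{"op": "carry_out", "data": {
  "delta_pos": [
    [-30,-3,26],
    [-30,-3,26],
    [-30,-3,26],
    [-30,-3,26],
    [-30,-3,26],
    [-30,-3,26],
    [-30,-3,26],
    [-30,-3,26],
    [-30,-3,26],
    [-30,-3,26],
    [-30,-3,26],
    [-30,-3,26]
  ],
  "rotation": [
    [0,-0.1,0],
    [0,-0.1,0],
    [0,-0.1,0],
    [0,-0.1,0],
    [0,-0.1,0],
    [0,-0.1,0],
    [0,-0.1,0],
    [0,-0.1,0],
    [0,-0.1,0],
    [0,-0.1,0],
    [0,-0.1,0],
    [0,-0.1,0]
  ],
  "hand": 255
}}

```text
t: 1.15
ee_pos: [330.7, -252.4, 252.8]
orientation: [-1.353, 0.951, -0.952]
ft_force: [-0.7, 0.4, 0.3]
width: 11.5
```

```bash
python3 - <<'E'
from h import *
o=ctrl.get_obs();R=Ro.from_rotvec(o['orientation']); p=U2W(P,(-50,-60,0));p[2]=240
print(o['t'],o['ee_pos'],o['qpos'],o['width'],o['qvel'], plan(o['ee_pos'],R,p,tgt(P[2])))
E
```

```text
1.15 [ 330.70954947 -252.41683441  252.83673968] [-6.80401874e-01  6.46954850e-02  2.03568058e+00 -2.15077812e-04
  1.04079056e+00  5.45531835e-01] 11.476705214265019 [-0.0459133   0.01581513 -0.00953857 -0.00630347 -0.00307511 -0.01044142] (array([-36.06,   1.27,  39.17]), array([-0.    , -0.122 ,  0.0005]))
```

Request:
{"op": "carry_out", "data": {
  "delta_pos": [
    [-24,0,26],
    [-24,0,26],
    [-24,0,26],
    [-24,0,26],
    [-24,0,26],
    [-24,0,26],
    [-24,0,26],
    [-24,0,26],
    [-24,0,26],
    [-24,0,26],
    [-24,0,26]
  ],
  "rotation": [
    [0,-0.122,0],
    [0,-0.122,0],
    [0,-0.122,0],
    [0,-0.122,0],
    [0,-0.122,0],
    [0,-0.122,0],
    [0,-0.122,0],
    [0,-0.122,0],
    [0,-0.122,0],
    [0,-0.122,0],
    [0,-0.122,0]
  ]
}}

```text
t: 2.07
ee_pos: [495.0, 59.5, 252.0]
orientation: [-1.395, 0.861, -0.86]
ft_force: [-1.5, -0.0, 0.2]
width: 0.1
```

```bash
python3 - <<'E'
from h import *
o=ctrl.get_obs();R=Ro.from_rotvec(o['orientation']); p=U2W(P,(-50,-60,0));p[2]=240
print(o['t'],o['ee_pos'],o['qpos'],o['width'], plan(o['ee_pos'],R,p,tgt(P[2])))
E
```

```text
2.0667 [495.02164519  59.51211    252.02208564] [ 9.60644045e-02  2.00374230e-01  1.87579316e+00 -5.27910517e-04
  1.06669942e+00  1.20229846e+00] 0.1372617052204969 (array([-10.6 ,   1.18,  14.54]), array([ 0.0014, -0.0022, -0.    ]))
```

Request:
{"op": "carry_out", "data": {
  "delta_pos": [
    [-10.6,0,14.5],
    [-10.6,0,14.5],
    [-10.6,0,14.5],
    [-10.6,0,14.5],
    [-10.6,0,14.5],
    [-10.6,0,14.5],
    [-10.6,0,14.5]
  ],
  "rotation": [
    [0,0,0],
    [0,0,0],
    [0,0,0],
    [0,0,0],
    [0,0,0],
    [0,0,0],
    [0,0,0]
  ]
}}

```text
t: 2.65
ee_pos: [576.7, 217.7, 252.0]
orientation: [-1.395, 0.863, -0.861]
ft_force: [-0.3, -0.3, 0.4]
width: 0.3
```

```bash
python3 - <<'E'
from h import *
import cv2,json
o=ctrl.get_obs();im=ctrl.get_image('wrist');cv2.imwrite('pics/w1.png',im[:,:,::-1])
print(o['t'],o['ee_pos'],o['orientation'],o['qvel'].round(3))
json.dump([list(o['ee_pos']),list(o['orientation'])],open('w1.json','w'))
E
```

```text
2.65 [576.67457854 217.72599358 251.96629415] [-1.39535526  0.86254107 -0.86125748] [-0.016 -0.022  0.026 -0.001 -0.001  0.   ]
```

View pics/w1.png

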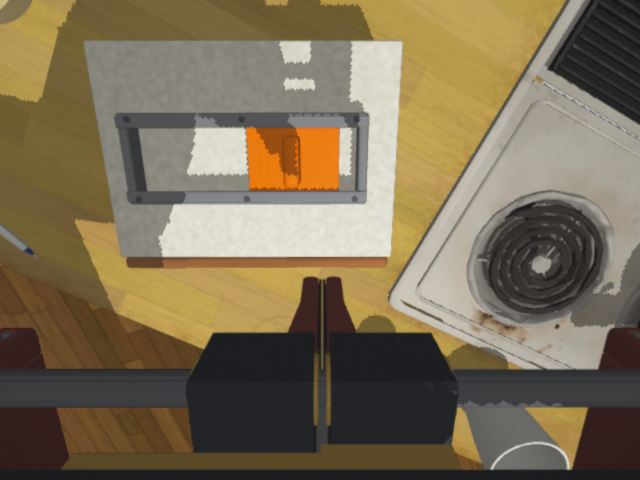

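```bash
cat >> h.py <<'E'
def wproj(pose,X):
    c=ctrl.camera_info('wrist'); f=240/np.tan(np.radians(c['fov_y'])/2); T=np.linalg.inv(np.array(c['T_tool_cam']))
    t=Ro.from_rotvec(pose[1]).inv().apply(np.asarray(X,float)-np.array(pose[0])); p=T[:3,:3]@t+T[:3,3]
    return np.array([f*p[0]/p[2]+c['cx'],f*p[1]/p[2]+c['cy']])
E
python3 - <<'E'
from h import *
import json
w=json.load(open('w1.json'))
pts=[((90,125,100),(84,42)),((90,-125,100),(402,42)),((-90,-125,100),(390,257)),((-90,125,100),(122,257)),
((36,98,122),(115,114)),((36,-98,122),(369,114)),((-36,-98,122),(366,203)),((-36,98,122),(127,203))]
f=lambda P:np.concatenate([wproj(w,U2W(P,a))-b for a,b in pts])
r=least_squares(f,P);print(r.x,r.fun.round(1).reshape(-1,2).tolist())
# free height too
f2=lambda Q:np.concatenate([wproj(w,U2W(Q,a)+[0,0,Q[3]])-b for a,b in pts])
r2=least_squares(f2,[*P,0]);print(r2.x,abs(r2.fun).max())
for y in(-40,-35,-30): print(y,[wproj(w,U2W(r.x,(x,y+d,117))).round(1) for x in(-24,24) for d in (37,-37)],wproj(w,U2W(r.x,(0,y,143))))
E
python3 -c "
import cv2
a=cv2.imread('pics/w1.png')[95:215,100:380];cv2.imwrite('pics/w1c.png',cv2.resize(a,None,fx=2.8,fy=2.8,interpolation=cv2.INTER_CUBIC))"
```

```text
[5.97881520e+02 2.96655262e+02 4.62366382e-01] [[-2.0, -1.5], [2.0, -1.6], [0.9, 0.9], [-1.8, 1.0], [-1.9, -0.9], [1.1, -1.0], [0.7, 2.6], [1.0, 2.7]]
[ 5.97581700e+02  2.97281164e+02  4.62032409e-01 -3.49660804e+00] 2.322437982135
-40 [array([251.3, 190.1]), array([341. , 190.1]), array([247.8, 129.4]), array([342. , 129.4])] [293.11747971 163.77824437]
-35 [array([245.2, 190.1]), array([335. , 190.1]), array([241.4, 129.4]), array([335.6, 129.4])] [286.3298979  163.78081589]
-30 [array([239.2, 190.1]), array([328.9, 190.1]), array([235. , 129.4]), array([329.2, 129.4])] [279.54220657 163.78338745]
```

View pics/w1c.png

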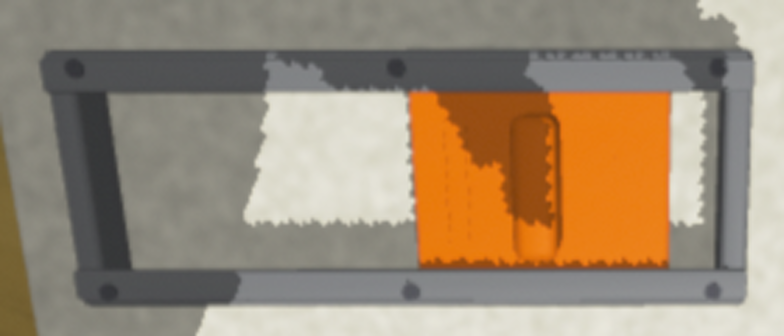

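```bash
sed -i 's/^P=np.array.*/P=np.array([597.2,296.7,0.463])/' h.py; python3 - <<'E'
from h import *
o=ctrl.get_obs();R=Ro.from_rotvec(o['orientation']); p=U2W(P,(0,-72,130))
print(o['t'],o['ee_pos'], plan(o['ee_pos'],R,p,tgt(P[2])))
E
```

```text
2.7 [576.37268836 217.24962034 252.13679213] (array([ 1.01, 12.2 ,  5.44]), array([ 0.002 , -0.0006,  0.0003]))
```

Request:
{"op": "carry_out", "data": {
  "delta_pos": [
    [1.0,3.0,5.4],
    [1.0,6.0,5.4],
    [1.0,9.0,5.4],
    [1.0,11.0,5.4],
    [1.0,12.2,5.4],
    [1.0,12.2,5.4],
    [1.0,12.2,5.4]
  ],
  "rotation": [
    [0,0,0],
    [0,0,0],
    [0,0,0],
    [0,0,0],
    [0,0,0],
    [0,0,0],
    [0,0,0]
  ]
}}

```text
t: 3.28
ee_pos: [629.7, 233.5, 131.2]
orientation: [-1.394, 0.862, -0.862]
ft_force: [-0.1, -0.1, 0.8]
width: 0.5
```

```bash
python3 - <<'E'
from h import *
import cv2
o=ctrl.get_obs();R=Ro.from_rotvec(o['orientation'])
print(o['t'],o['ee_pos'],o['ft_force'], plan(o['ee_pos'],R,U2W(P,(0,-72,130)),tgt(P[2])))
cv2.imwrite('pics/w2.png',ctrl.get_image('wrist')[:,:,::-1])
cv2.imwrite('pics/s2.png',cv2.resize(ctrl.get_image('side')[255:405,250:450,::-1],None,fx=4,fy=4,interpolation=cv2.INTER_CUBIC))
E
```

```text
3.2833 [629.7421228  233.53107821 131.2037344 ] [-0.05428386 -0.06322756  0.762767  ] (array([ 0.09,  0.12, -0.09]), array([ 0.0004, -0.0005,  0.0001]))
```

View pics/w2.png

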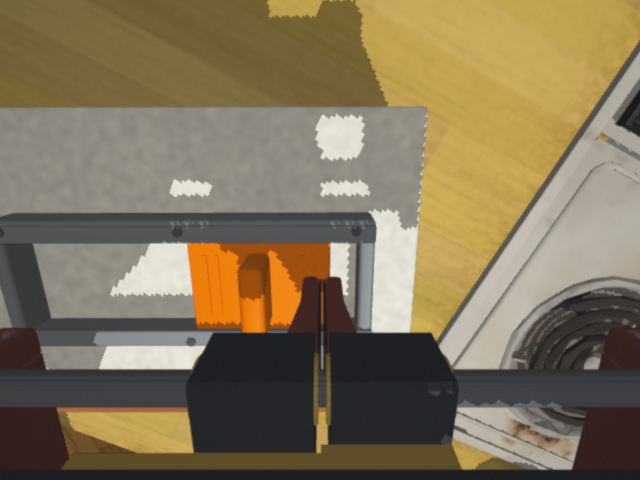

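View pics/s2.png

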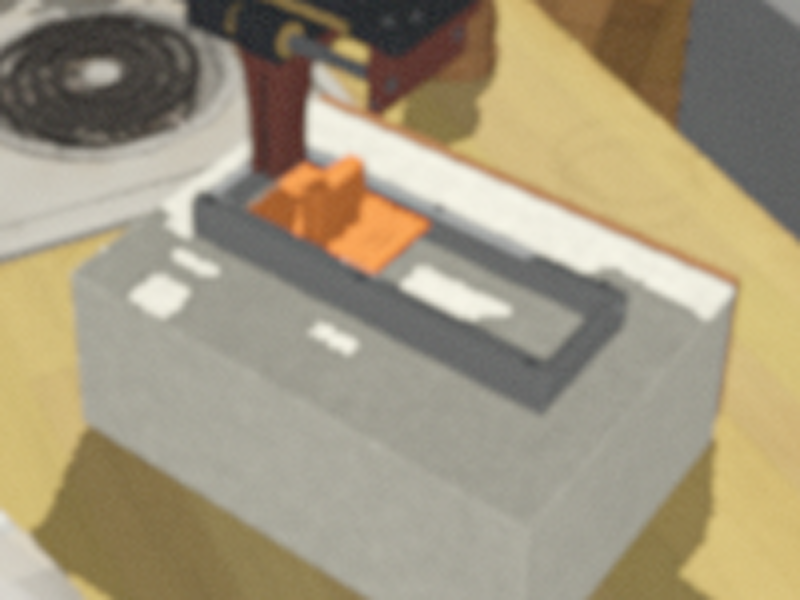

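Request:
{"op": "carry_out", "data": {
  "delta_pos": [
    [-1,0,0],
    [-2,0,0],
    [-3,0,0],
    [-4,0,0],
    [-5,0,0],
    [-6,0,0],
    [-7,0,0],
    [-7.8,0,0],
    [-8.4,0,0],
    [-8.7,0,0],
    [-8.7,0,0]
  ],
  "rotation": [
    [0,0,0],
    [0,0,0],
    [0,0,0],
    [0,0,0],
    [0,0,0],
    [0,0,0],
    [0,0,0],
    [0,0,0],
    [0,0,0],
    [0,0,0],
    [0,0,0]
  ]
}}

```text
t: 4.3
ee_pos: [590.4, 313.4, 130.5]
orientation: [-1.394, 0.861, -0.86]
ft_force: [1.2, -0.2, 0.2]
width: 0.7
```

Request:
{"op": "carry_out", "data": {
  "delta_pos": [
    [-0.2,0,0],
    [-0.4,0,0],
    [-0.4,0,0]
  ],
  "rotation": [
    [0,0,0],
    [0,0,0],
    [0,0,0]
  ]
}}

```text
t: 4.55
ee_pos: [588.9, 316.1, 130.4]
orientation: [-1.394, 0.862, -0.861]
ft_force: [-0.2, 0.1, -0.9]
width: 0.5
```

```bash
python3 - <<'E'
from h import *
import cv2
o=ctrl.get_obs();R=Ro.from_rotvec(o['orientation'])
print(o['t'],o['ee_pos'],o['ft_force'], plan(o['ee_pos'],R,U2W(P,(0,20.5,130)),tgt(P[2])))
cv2.imwrite('pics/w3.png',ctrl.get_image('wrist')[:,:,::-1])
E
```

```text
4.55 [588.92603176 316.1140665  130.4365132 ] [-0.17464361  0.14134529 -0.92095409] (array([ 0.06,  0.04, -0.13]), array([ 0.0006,  0.0005, -0.0001]))
```

View pics/w3.png

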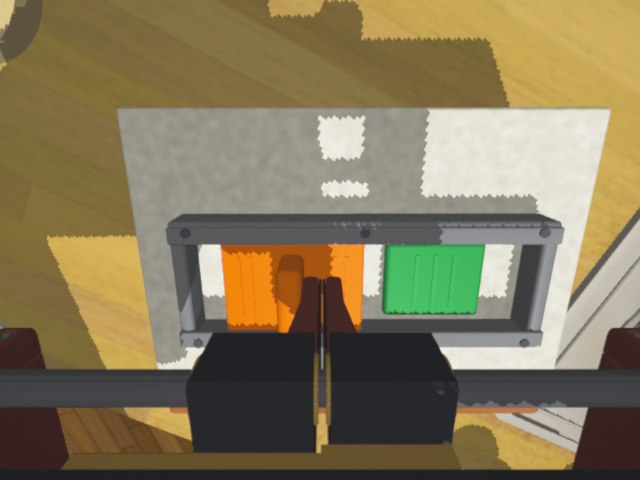

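Request:
{"op": "carry_out", "data": {
  "delta_pos": [
    [-0.2,0,0],
    [-0.4,0,0],
    [-0.4,0,0]
  ],
  "rotation": [
    [0,0,0],
    [0,0,0],
    [0,0,0]
  ]
}}

```text
t: 4.85
ee_pos: [587.3, 319.5, 130.5]
orientation: [-1.394, 0.861, -0.861]
ft_force: [0.7, -2.8, -1.1]
width: 0.4
```

Request:
{"op": "carry_out", "data": {
  "delta_pos": [
    [-0.2,0,0],
    [-0.3,0,0],
    [-0.3,0,0]
  ],
  "rotation": [
    [0,0,0],
    [0,0,0],
    [0,0,0]
  ]
}}

```text
t: 5.1
ee_pos: [587.2, 319.9, 130.6]
orientation: [-1.396, 0.858, -0.864]
ft_force: [5.1, -12.8, -0.7]
width: 0.3
```

```bash
python3 - <<'E'
from h import *
w=([588.926,316.114,130.44],Ro.from_matrix(tgt(P[2]).as_matrix()).as_rotvec())
for x in(22,-22): print([wproj(w,U2W(P,(x,y,110))).round(1) for y in(-13,-67)])
print('rim',[wproj(w,U2W(P,(x,y,122))).round(1) for x in(36,-36) for y in (98,-98)])
o=ctrl.get_obs();R=Ro.from_rotvec(o['orientation']);print(o['ee_pos'])
for z in (160,115): print(plan(o['ee_pos'],R,U2W(P,(0,-40,z)),tgt(P[2])))
E
```

```text
[array([386.2, 244.8]), array([488. , 244.7])]
[array([382.2, 318.6]), array([477.6, 318.5])]
rim [array([164.3, 225.5]), array([566.2, 225.1]), array([181.3, 352.8]), array([540.2, 352.4])]
[587.16673791 319.90497831 130.64015311]
(array([ 6.54, -2.91, -0.15]), array([0.0004, 0.0013, 0.0043]))
(array([ 6.52,  1.59, -0.15]), array([0.0004, 0.0013, 0.0043]))
```

Request:
{"op": "carry_out", "data": {
  "delta_pos": [
    [1.2,0,0],
    [1.2,-2.9,0],
    [3.7,-2.9,0],
    [6.8,-2.9,0],
    [6.8,-1,0],
    [6.8,0.8,0],
    [6.8,0.8,0]
  ],
  "rotation": [
    [0,0,0],
    [0,0,0],
    [0,0,0],
    [0,0,0],
    [0,0,0],
    [0,0,0],
    [0,0,0]
  ]
}}

```text
t: 5.68
ee_pos: [614.7, 260.4, 119.6]
orientation: [-1.397, 0.866, -0.86]
ft_force: [-1.8, 0.1, -0.6]
width: 0.4
```

```bash
python3 - <<'E'
from h import *
import cv2
o=ctrl.get_obs();R=Ro.from_rotvec(o['orientation'])
print(o['t'],o['ee_pos'],o['ft_force'], plan(o['ee_pos'],R,U2W(P,(0,-40,110)),tgt(P[2])))
cv2.imwrite('pics/w4.png',ctrl.get_image('wrist')[:,:,::-1])
cv2.imwrite('pics/s4.png',cv2.resize(ctrl.get_image('side')[255:405,250:450,::-1],None,fx=4,fy=4,interpolation=cv2.INTER_CUBIC))
E
```

```text
5.6833 [614.65858428 260.35352337 119.59846452] [-1.7842071   0.1013591  -0.63295549] (array([-0.03,  0.96,  0.07]), array([ 0.0049, -0.0005, -0.0011]))
```

View pics/w4.png

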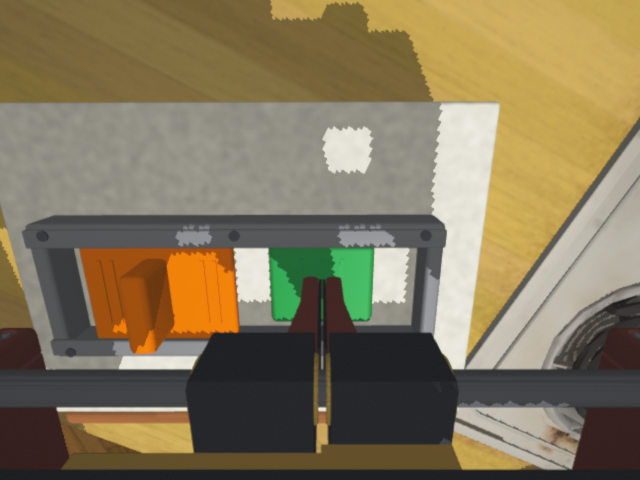

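View pics/s4.png

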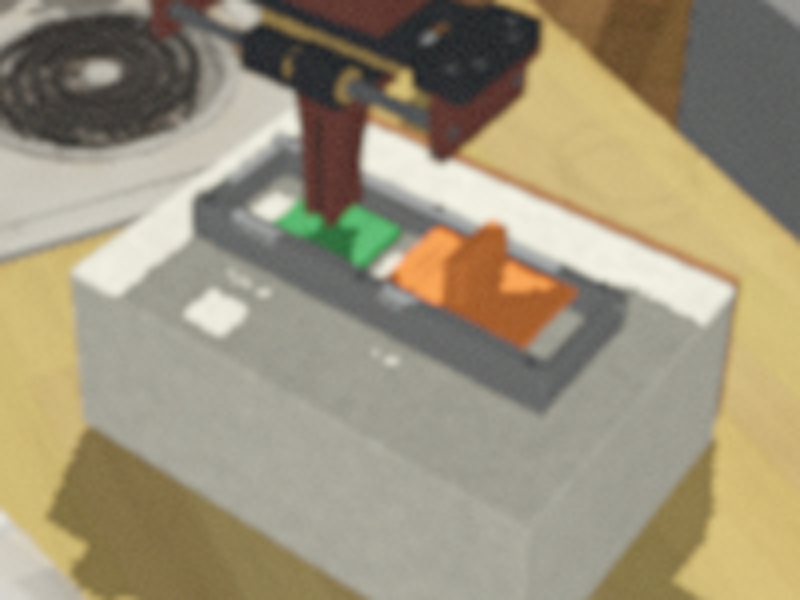

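Request:
{"op": "carry_out", "data": {
  "delta_pos": [
    [0,0.5,0],
    [0,0.8,0],
    [0,1.0,0],
    [0,1.2,0],
    [0,1.4,0],
    [0,1.6,0],
    [0,1.6,0]
  ],
  "rotation": [
    [0,0,0],
    [0,0,0],
    [0,0,0],
    [0,0,0],
    [0,0,0],
    [0,0,0],
    [0,0,0]
  ]
}}

```text
t: 6.37
ee_pos: [616.5, 262.0, 107.0]
orientation: [-1.393, 0.861, -0.861]
ft_force: [-0.8, 0.7, 3.1]
width: 0.5
```

Request:
{"op": "carry_out", "data": {
  "delta_pos": [
    [0,0.2,0],
    [0,0.2,0]
  ],
  "rotation": [
    [0,0,0],
    [0,0,0]
  ]
}}

```text
t: 6.53
ee_pos: [616.7, 262.0, 105.0]
orientation: [-1.393, 0.861, -0.861]
ft_force: [-0.8, 1.3, 3.5]
width: 0.6
```

Request:
{"op": "carry_out", "data": {
  "delta_pos": [
    [0,0.2,0],
    [0,0.2,0]
  ],
  "rotation": [
    [0,0,0],
    [0,0,0]
  ]
}}

```text
t: 6.7
ee_pos: [616.7, 262.0, 102.8]
orientation: [-1.393, 0.861, -0.861]
ft_force: [-1.9, 1.0, 4.9]
width: 0.6
```

Request:
{"op": "carry_out", "data": {
  "delta_pos": [
    [0,0.2,0],
    [0,0.2,0]
  ],
  "rotation": [
    [0,0,0],
    [0,0,0]
  ]
}}

```text
t: 6.87
ee_pos: [616.8, 262.0, 102.2]
orientation: [-1.393, 0.861, -0.861]
ft_force: [-3.6, -0.6, 12.8]
width: 0.4
```

Bottomed (12.8 N). Hold a bit, then lift and look.

Request:
{"op": "carry_out", "data": {
  "delta_pos": [
    [0,0,0],
    [0,0,0],
    [0,0,0],
    [0,-2,0],
    [0,-5,0],
    [0,-8,0],
    [0,-8,-3],
    [0,-8,-6],
    [0,-8,-6]
  ],
  "rotation": [
    [0,0,0],
    [0,0,0],
    [0,0,0],
    [0,0,0],
    [0,0,0],
    [0,0,0],
    [0,0,0],
    [0,0,0],
    [0,0,0]
  ]
}}

```text
t: 7.62
ee_pos: [557.7, 232.4, 179.8]
orientation: [-1.399, 0.864, -0.859]
ft_force: [-0.2, 0.4, -0.9]
width: 0.5
```

```bash
python3 - <<'E'
from h import *
import cv2,json
o=ctrl.get_obs();R=Ro.from_rotvec(o['orientation'])
print(o['t'],o['ee_pos'],o['ft_force'],R.as_matrix().round(3).tolist())
cv2.imwrite('pics/w5.png',ctrl.get_image('wrist')[:,:,::-1])
json.dump([list(o['ee_pos']),list(o['orientation'])],open('w5.json','w'))
cv2.imwrite('pics/t5.png',cv2.resize(ctrl.get_image('top')[140:290,95:295,::-1],None,fx=4,fy=4,interpolation=cv2.INTER_CUBIC))
E
```

```text
7.6167 [557.70057652 232.38379944 179.79021474] [-0.20421954  0.35312616 -0.87443898] [[0.447, -0.005, 0.894], [-0.894, -0.002, 0.447], [-0.0, -1.0, -0.006]]
```

View pics/w5.png

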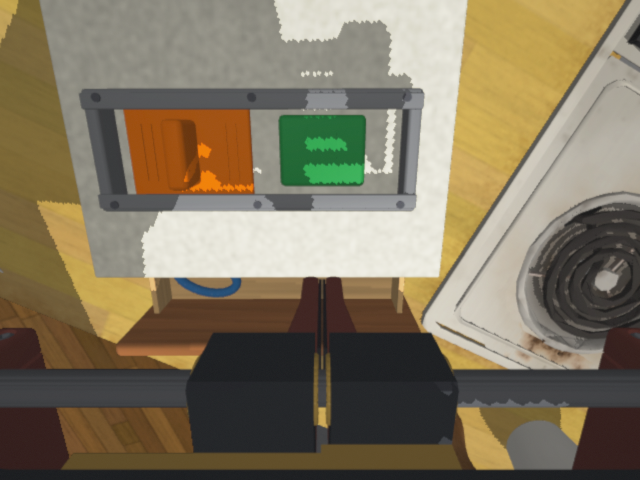

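View pics/t5.png

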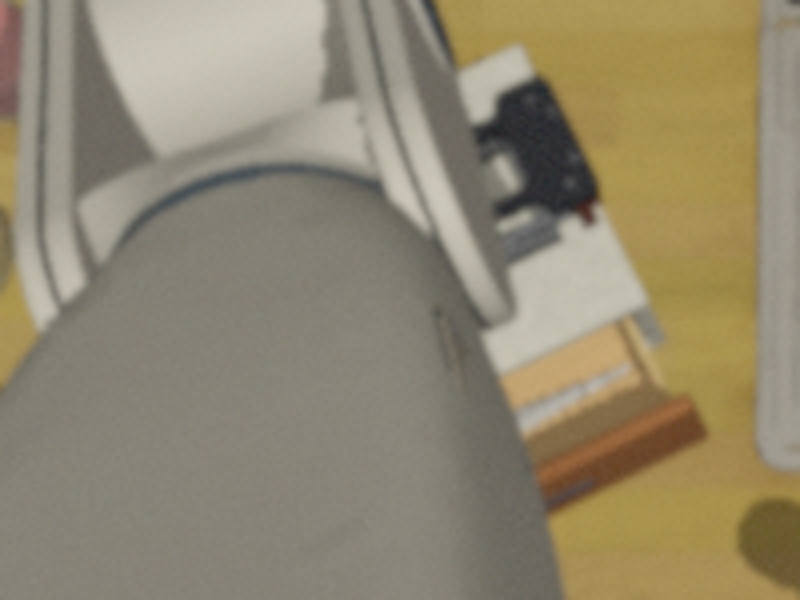

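```bash
python3 - <<'E'
from h import *
import json
w=json.load(open('w5.json'))
X=onplane('top',(267.5,239.5),98); d=X-[P[0],P[1],0]; c,s=np.cos(P[2]),np.sin(P[2]); print('panel rear-right corner unit',c*d[0]+s*d[1],-s*d[0]+c*d[1])
for out in (50,57,62):
  print(out,[wproj(w,U2W(P,(-90-out-t,123,98))).round(0) for t in(0,12)],wproj(w,U2W(P,(-90-out,110,20))).round(0),wproj(w,U2W(P,(-90,125,100))).round(0))
o=ctrl.get_obs();R=Ro.from_rotvec(o['orientation'])
for y in (0,):
  for z in(180,75): print(plan(o['ee_pos'],R,U2W(P,(-122,y,z)),tgt(P[2])))
E
python3 -c "
import cv2
a=cv2.imread('pics/w5.png')[250:380,90:330];cv2.imwrite('pics/w5c.png',cv2.resize(a,None,fx=3.3,fy=3.3,interpolation=cv2.INTER_CUBIC))"
```

```text
panel rear-right corner unit -152.55301000493884 -122.85544345486147
50 [array([111., 338.]), array([114., 352.])] [169. 293.] [ 95. 280.]
57 [array([112., 346.]), array([115., 359.])] [169. 300.] [ 95. 280.]
62 [array([114., 352.]), array([116., 365.])] [170. 304.] [ 95. 280.]
(array([-4.01,  0.06, -6.27]), array([0.0006, 0.0006, 0.0001]))
(array([-4.01, 10.56, -6.26]), array([0.0006, 0.0006, 0.0001]))
```

View pics/w5c.png

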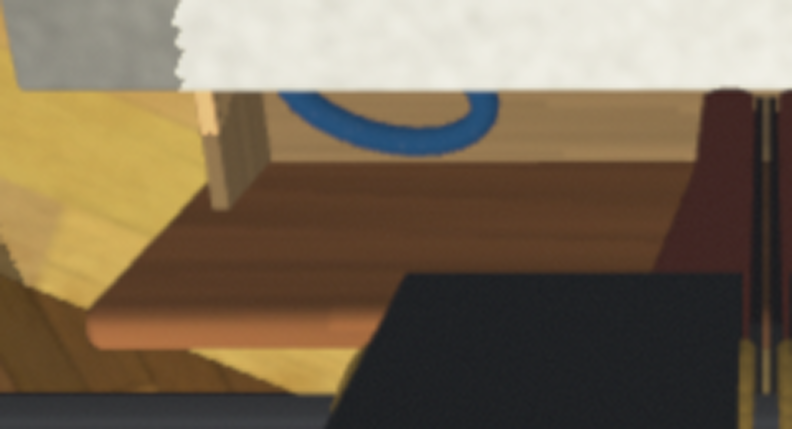

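Request:
{"op": "carry_out", "data": {
  "delta_pos": [
    [-2,0,-3],
    [-4,0,-6.1],
    [-4,0,-6.1],
    [-4,3,-6.1],
    [-4,6,-6.1],
    [-4,9,-6.1],
    [-4,10.5,-6.1],
    [-4,10.5,-6.1]
  ],
  "rotation": [
    [0,0,0],
    [0,0,0],
    [0,0,0],
    [0,0,0],
    [0,0,0],
    [0,0,0],
    [0,0,0],
    [0,0,0]
  ]
}}

```text
t: 8.38
ee_pos: [489.3, 242.8, 72.0]
orientation: [-1.399, 0.864, -0.859]
ft_force: [-0.4, -0.2, -0.5]
width: 0.4
```

```bash
python3 - <<'E'
from h import *
import cv2
o=ctrl.get_obs();R=Ro.from_rotvec(o['orientation'])
print(o['t'],o['ee_pos'],o['ft_force'],plan(o['ee_pos'],R,U2W(P,(-180,0,75)),tgt(P[2])))
cv2.imwrite('pics/w6.png',ctrl.get_image('wrist')[:,:,::-1])
cv2.imwrite('pics/s6.png',cv2.resize(ctrl.get_image('side')[235:385,270:470,::-1],None,fx=4,fy=4,interpolation=cv2.INTER_CUBIC))
E
```

```text
8.3833 [489.26215774 242.78498211  71.98637959] [-0.42711092 -0.23845637 -0.48478494] (array([-0.01, -0.27, -5.94]), array([ 0.0056,  0.001 , -0.    ]))
```

View pics/w6.png

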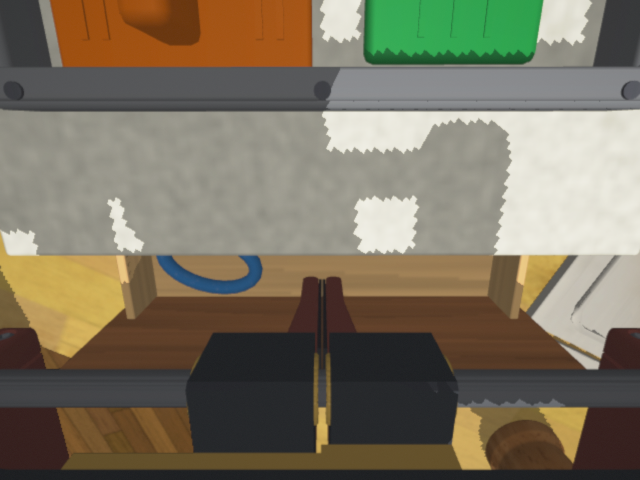

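View pics/s6.png

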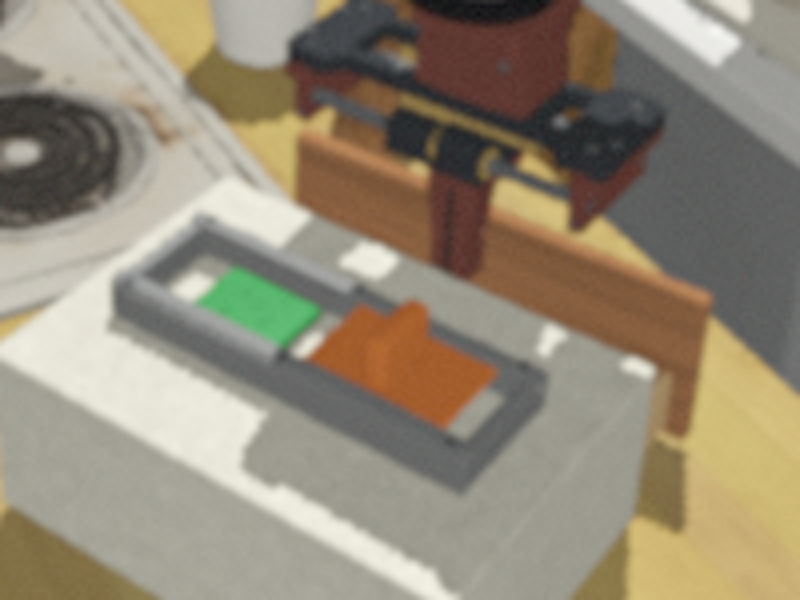

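Request:
{"op": "carry_out", "data": {
  "delta_pos": [
    [0,0,-0.8],
    [0,0,-1.3],
    [0,0,-1.7],
    [0,0,-2.1],
    [0,0,-2.6],
    [0,0,-3.1],
    [0,0,-3.6],
    [0,0,-4.1],
    [0,0,-4.6],
    [0,0,-5.0],
    [0,0,-5.3],
    [0,0,-5.5]
  ],
  "rotation": [
    [0,0,0],
    [0,0,0],
    [0,0,0],
    [0,0,0],
    [0,0,0],
    [0,0,0],
    [0,0,0],
    [0,0,0],
    [0,0,0],
    [0,0,0],
    [0,0,0],
    [0,0,0]
  ]
}}

```text
t: 9.48
ee_pos: [440.4, 218.4, 75.5]
orientation: [-1.394, 0.862, -0.861]
ft_force: [1.4, -0.0, 0.4]
width: 0.3
```

Request:
{"op": "carry_out", "data": {
  "delta_pos": [
    [0,0,-0.2],
    [0,0,-0.3],
    [0,0,-0.3]
  ],
  "rotation": [
    [0,0,0],
    [0,0,0],
    [0,0,0]
  ]
}}

```text
t: 9.73
ee_pos: [438.4, 217.4, 75.6]
orientation: [-1.393, 0.861, -0.861]
ft_force: [1.3, 0.6, -1.3]
width: 0.6
```

Request:
{"op": "carry_out", "data": {
  "delta_pos": [
    [0,0,-0.2],
    [0,0,-0.3],
    [0,0,-0.3]
  ],
  "rotation": [
    [0,0,0],
    [0,0,0],
    [0,0,0]
  ]
}}

```text
t: 9.98
ee_pos: [438.4, 217.4, 76.0]
orientation: [-1.388, 0.858, -0.863]
ft_force: [8.4, 3.7, -7.3]
width: 0.1
```

Request:
{"op": "carry_out", "data": {
  "delta_pos": [
    [0,0,-0.2],
    [0,0,-0.2],
    [0,0,0.6],
    [0,0,1.8],
    [0,0,1.8],
    [0,-3,1.8],
    [0,-6,1.8],
    [0,-10,1.8],
    [0,-13,1.8],
    [0,-13,1.8]
  ],
  "rotation": [
    [0,0,0],
    [0,0,0],
    [0,0,0],
    [0,0,0],
    [0,0,0],
    [0,0,0],
    [0,0,0],
    [0,0,0],
    [0,0,0],
    [0,0,0]
  ]
}}

```text
t: 10.82
ee_pos: [454.2, 225.2, 211.1]
orientation: [-1.386, 0.856, -0.864]
ft_force: [1.0, 0.7, 0.7]
width: 0.1
```

```bash
python3 - <<'E'
from h import *
import cv2,json
o=ctrl.get_obs()
print(o['t'],o['ee_pos'],o['ft_force'],list(o['orientation']))
json.dump([list(o['ee_pos']),list(o['orientation'])],open('w7.json','w'))
cv2.imwrite('pics/w7.png',ctrl.get_image('wrist')[:,:,::-1])
cv2.imwrite('pics/s7.png',ctrl.get_image('side')[:,:,::-1])
E
```

```text
10.8167 [454.18118588 225.23497468 211.1247831 ] [1.01800857 0.74996247 0.66293979] [np.float64(-1.3864284854100686), np.float64(0.8564789892188419), np.float64(-0.8640091676034333)]
```

View pics/w7.png

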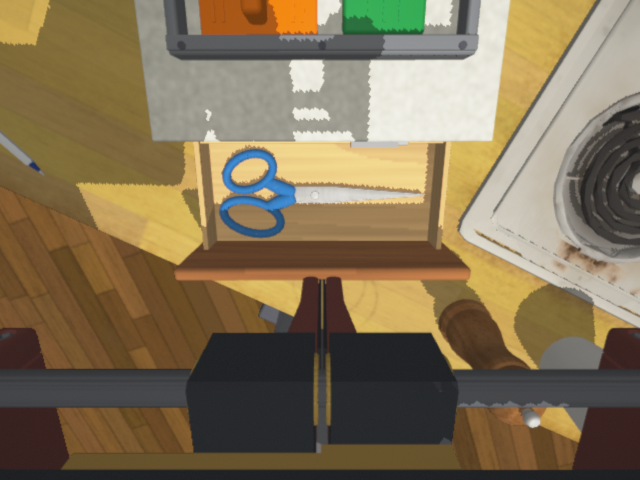

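View pics/s7.png

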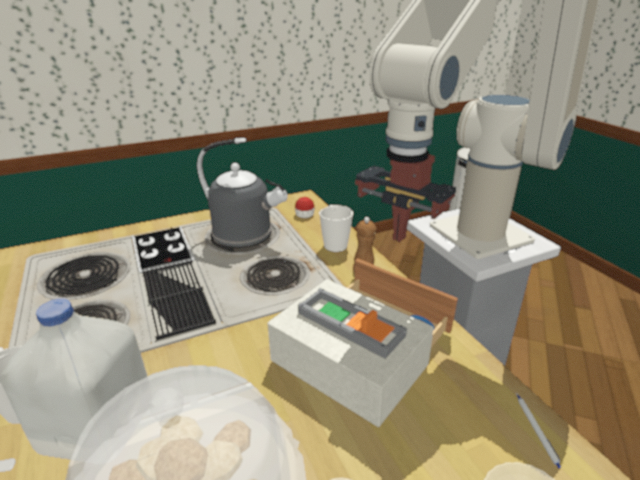

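```bash
python3 - <<'E'
from h import *
import json
w=json.load(open('w7.json'))
print(wproj(w,U2W(P,(-90,125,100))).round(0))
for out in(90,95,100): print(out,wproj(w,U2W(P,(-90-out,123,98))).round(0),wproj(w,U2W(P,(-102-out,123,98))).round(0))
for r in (70,75,80): print(r,[wproj(w,U2W(P,(-24,r-40+d,117))).round(0) for d in(37,-37)])
E
```

```text
[151. 143.]
90 [170. 258.] [171. 272.]
95 [170. 264.] [172. 278.]
100 [171. 270.] [173. 283.]
70 [array([216.,  37.]), array([333.,  37.])]
75 [array([208.,  37.]), array([325.,  37.])]
80 [array([201.,  37.]), array([317.,  37.])]
```

```bash
python3 -c "
from workcell import ctrl
print(ctrl.close_job())"
```

```text
the job is handed in; nothing more can be done
None
```

The job is done and handed in at about 11 s of robot time, in the order asked:

1. **Tab:** I slid the orange tab along its channel until it met the stop (about 14 N). In the last wrist picture its plate spans columns 200–317, which matches 80 mm of travel (fully aside).
2. **Button:** I pressed the green button until it bottomed out, with the tool at z ≈ 102 mm and about 13 N. The drawer sprang out to about 57 mm.
3. **Drawer:** I hooked the closed fingers behind the front panel and pulled to the stop (about 10 N). The panel edge in the last wrist picture matches about 100 mm, fully open. Then I backed off and lifted to z ≈ 211 mm, touching nothing.

The scissors are lying in the drawer in the last wrist picture. The cup, pepper mill and egg timer look unmoved in the side picture, judged by eye only.

**Disagreements:** the unit's position differed by 2–4 mm between views. The finger also met the tab's stop about 4–5 mm further along the channel than I had predicted. I put these down to calibration and finger width, and no check failed.

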